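Clamp the penlight in the light rest

TASK

Push the light rest's sprung hold-down arm back until its folding stay snaps straight and holds it up by itself, then lay the black penlight down in the two troughs beneath the raised arm, centred lengthwise, with its lens end towards the little stone stage. Then press the stay's knee down so that it folds and the arm comes down and clamps the penlight; leave the loupe and the pen where they are.

Things in the scene. Friction and masses are not known exactly. Their poses are not given: they have to be found in the camera images.
- light_rest: The light rest, fixed to the desk: black base plate 435 x 70 x 12 mm with aluminium fittings. Origin: on the desk under the middle of its cradle. x runs along the plate from the stone stage (45 mm high column with a pale stone, at x = -96) over the cradle to the arm's pivot (x = 135, z = 72 mm) and the folding stay (rear pivot x = 305, z = 65); y across, z up.
- cradle (a point): Middle of the cradle, axes as the light rest, at x = 0, z = 30 mm of it, the height of the trough floors: the penlight's origin belongs here. Two troughs 20 mm long stand at x = -45 and +50 mm: 17 mm wide inside, 34 outside, flaring to 29 at z = 47 mm. Between them the plate (top z = 12 mm) is clear. A 41 mm high tail stop stands at x = 84 mm.
- penlight: The loose black penlight on the desk, 135 mm long, 14 wide, 15 high, about 60 g. Origin: middle of its length on its underside; y is its long axis: the plain blunt lens end towards -y, the tail (pocket clip and small end button) towards +y; z up. Grasp it across its width at the middle. Laid right, its +y points along the light rest's +x.
- holddown (a joint): Angle of the hold-down arm (rad): 0 = down on its stop, cradle empty; about 0.1 = bearing on a penlight; about 1.26 = held up by the locked stay; 1.29 at most. A spring urges it down (0.27 Nm at 0, 0.46 Nm at 1.26) and a damper slows it: it takes about 0.7 s to come down.
- push_bar (a point): Middle of the round steel push bar on the arm's lever, 12 mm thick, 60 mm long across. It runs on a 90 mm circle round the arm's pivot: at joint 0 at x = 57, z = 117 mm of the light rest, at 1.26 at x = 156, z = 160. Push it from the stage side towards the stay (or pinch and carry it) with 7 to 12 N right up to where it stops: there a knee spring snaps the stay past straight.
- nose (a point): Centre of the arm's rubber nose (18 mm thick roller), 85 mm ahead of the pivot, that bears on the penlight: at joint 0 at x = 50, z = 46 mm of the light rest; held up it is clear at about x = 85, z = 145.
- stay_knee (a joint): Bend of the stay's knee (rad): about 0 = folded, hanging down (arm down); 1.13 = straight; 1.41 = past straight on its stop, locked.
- knee_roller (a point): Axis of the steel knee roller between the stay's two links, 18 mm thick, 34 mm long across. Locked, it stands at about x = 231, z = 60 mm of the light rest (top at 69). Pressed straight down by about 15 to 20 mm, with some 5 N, it passes straight and the stay folds away downward.
- loupe: Bystander: small folding loupe, 44 mm, on the desk.
- pen_click: Bystander: slim click pen 145 mm long, behind the light rest.
- lens_end (a point): Middle of the penlight's lens end, 67 mm from its origin along -y, 7 mm above its underside.

How it is judged:
By the outcome, as a careful person would: the job done as asked, in the order asked, and still so for the second after the job is handed in, with the robot touching nothing.
It also fails if it takes over 64 s, if anything falls off the work surface, if the arm or the gripper's body presses on something with over 40 N, if the wrist force passes 120 N, or if a joint passes its speed limit or range.

ROBOT

A 7-joint arm with a two-finger parallel gripper is mounted at the origin on a cart in front of the work surface, level with it; the furniture and walls round the work are solid. World frame = base frame: x ahead of the robot, y to its left, z up, the work surface at z = 0. Lengths are in m, angles in rad, forces in N, time in s.
With the tool pointing down it reaches from about 0.35 to 0.9 m from the base axis. Payload 8.1 kg.
Tool frame: the origin (TCP) lies at the very end of the fingers, on their centre line; the grasp point (between the pads) lies 19 mm behind it (arm.tcp_to_grasp is the z of the grasp point in the tool frame, in m); z points along the fingers, y is the line along which they close (so a half turn about z gives the same grasp; the last joint's range is limited). The gripper opens to 92 mm and grips with 3 to 60 N. Pads are 19 mm wide; open, the fingers measure 130 mm over their backs; the gripper's body (75 mm by 190 mm) begins 47 mm behind the grasp point.
Start: joints at [-0.103, 0.434, 0.025, 1.573, -0.012, 1.134, -0.075], TCP at [0.625, -0, 0.227] pointing down, gripper open.
Joint ranges: [-2.62, 2.62], [-0.44, 2.09], [-1.27, 1.32], [0.08, 2.57], [-1.32, 4.46], [0.12, 2], [-2.74, 2.74]. Speed limits (rad/s): [2.22, 2.22, 3.01, 3.01, 3.14, 3.14, 3.14].

INTERFACE

Orientations are given as a rotation vector (axis times angle).
In Python, from cell import readout, vision, sign_off, arm gives the robot as it stands. The module is installed in compiled form; this text tells all that it offers.
- The arm moves only by the shell command python3 -m creep 'ROWS' [FORCE]. ROWS is JSON, a list of rows, each a list of 5 numbers: the shift along the tool's x, y, z in units of 4 cm (1.0 is 4 cm), then the turn about the tool's z in units of 4 degrees (1.0 is 4 degrees), then the opening, from 0 (shut) to 1 (fully open). A call has 1 to 12 rows; each row shifts and turns the commanded pose from where the row before left it, along the tool's axes as they then stand; what a row does not reach is not made up. A row lasts 1/8 s, in which the tool goes at most 62.5 mm and 10.7 degrees, less where a joint would pass 70% of its speed; a pose out of reach is approached as far as the arm can. A call with a number of a shift or a turn outside -1 to 1 is refused whole. A call with a gripper value outside its range is refused whole. The fingers move at their own pace and stop on an object; FORCE is the grip in N (left out, the last holds). Time passes only in rows, so rows that do not move let the fingers close. It gives the time, the measured TCP pose, the force, the opening and the grip force at its end, in the units of the state.
- readout.observe(): the state, without advancing time (a new reading comes with each control period).
- vision.get_image(name): name is "scene" or "side" or "wrist"; returns a dict with "pixels" (480x640x3 uint8, blue, green, red), "z_map" (480x640 float32, m along the optical axis (not along the pixel's ray), 0 where there is no reading), "camera_matrix" (3x3 intrinsics, pixels), "k1" (the pictures are not rectified: a ray, as slopes to the right and down, at radius r is drawn at 1 + k1 r^2 times it, then the intrinsics apply), "position" and "rotation" of the camera in the world. Camera axes: x right, y up, looking along -z (the intrinsics and any distortion apply to the point x, -y, -z); pixel columns grow to the right and rows downward; lengths in m; the calibration is good to about 2 mm. A picture is of the moment at which its call begins.
- sign_off(): hands the job in; it is judged then, once.
The state is a dict: "clock": time; "joints": joint angles; "dq": joint speeds; "joint_efforts": joint torques, N m; "position": TCP position; "ee_rot": TCP orientation; "force": force on the tool from outside, world axes, zero at the start; "ft_torque": the same for the moment, N m; "width": opening from 0.0 (shut) to 1.0 (fully open); "gripper_force": force on a finger pad.
Only numpy, scipy, OpenCV 4.12 (cv2) and the standard library are available. Lean on these libraries where they do the work, as an engineer would, in place of code of your own. Each camera call takes 0.05 s, during which the arm holds its last target. There are 200 camera calls.

## Working session

There is one attempt and no reset: what is moved stays moved. The work goes in short steps, Python scripts to look and compute and a shell command to move; the robot and the scene stay as the last step left them, time stands still between calls to the robot, and variables do not carry over. Pictures are saved under pics/ and viewed, at most 13 in all, crops included, and the job is handed in when it is done.

```bash
mkdir -p pics
cat > h.py <<'E'
import numpy as np, cv2
from cell import readout, vision
from scipy.spatial.transform import Rotation as R
def grab(n,fn=None):
    d=vision.get_image(n); d={k:(np.array(v) if not isinstance(v,(int,float)) else v) for k,v in d.items()}
    if fn: cv2.imwrite('pics/'+fn,d['pixels'])
    return d
def rays(d,uv):
    K=d['camera_matrix']; uv=np.atleast_2d(uv).astype(float)
    dist=np.array([d['k1'],0,0,0],float)
    s=cv2.undistortPoints(uv[:,None],K,dist)[:,0]
    Rm=d['rotation']
    if Rm.shape!=(3,3): Rm=R.from_rotvec(Rm).as_matrix()
    return np.c_[s[:,0],-s[:,1],-np.ones(len(s))]@Rm.T
def plane(d,uv,z):
    r=rays(d,uv); return d['position']+r*((z-d['position'][2])/r[:,2])[:,None]
def depth(d,uv):
    uv=np.atleast_2d(uv).astype(int); return d['position']+rays(d,uv)*d['z_map'][uv[:,1],uv[:,0]][:,None]
def cloud(d):
    v,u=np.mgrid[0:480,0:640]; return depth(d,np.c_[u.ravel(),v.ravel()]).reshape(480,640,3)
E
python3 - <<'E'
from h import *
for n in ['scene','side','wrist']:
    d=grab(n,n+'0.png'); np.savez(n+'0.npz',**d); print(n,d['position'],d['rotation'].round(3).tolist(),d['k1'],d['camera_matrix'][0])
s=readout.observe(); print(s['position'],s['ee_rot'],s['width'],s['force'])
print(R.from_rotvec(s['ee_rot']).as_matrix().round(3))
E
```

```text
scene [0.05598259 0.76428379 0.51840358] [0.46, -1.259, -2.159] -0.11137544659530889 [446.40818487   0.         315.39177185]
side [ 0.42791604 -0.56123328  0.75700307] [0.849, -0.067, -0.181] -0.16176764145935357 [619.15037091   0.         313.0572115 ]
wrist [0.6249055  0.07532684 0.38450846] [-0.287, 0.002, -0.0] -0.031048113021921515 [345.07999437   0.         315.88518861]
[ 6.24603584e-01 -6.29496556e-05  2.26120006e-01] [-2.22096051e+00 -2.22080624e+00  1.50178717e-03] 0.9986817545396639 [ 0.09072969 -0.10507389 -0.21227201]
[[ 0.     1.    -0.001]
 [ 1.    -0.    -0.   ]
 [-0.    -0.001 -1.   ]]
```

View pics/scene0.png

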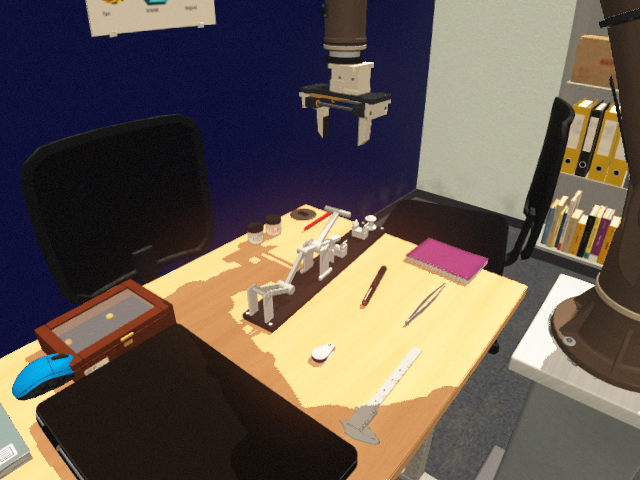

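View pics/side0.png

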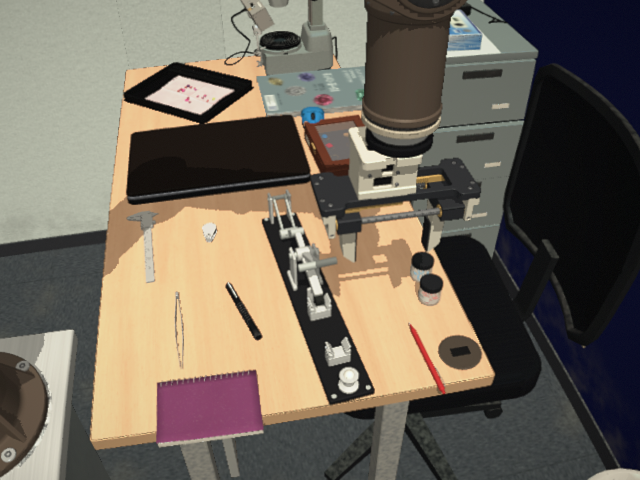

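The scene and side views show the rest running from its stone stage at side (348,380) up to the stay at (278,205). The black penlight lies from (228,285) to (258,337), the loupe is at (210,232) and the red pen at (425,357). Next I'll measure the plate and penlight and look at crops.

Run:
```python
from h import *
d=dict(np.load('side0.npz')); d['k1']=float(d['k1'])
P=cloud(d); g=d['pixels'].max(2)
# penlight
m=np.zeros((480,640),np.uint8); m[275:345,220:268]=(g[275:345,220:268]<75)
pts=P[m>0]; pts=pts[(pts[:,2]>-.005)&(pts[:,2]<.03)]
print('pl n',len(pts),pts.min(0),pts.max(0))
c,(w,h),a=cv2.minAreaRect((pts[:,:2]*1000).astype(np.float32)); print(c,w,h,a)
# plate
m2=((g<75)&(P[...,2]>.004)&(P[...,2]<.02)&(abs(P[...,0]-.62)<.16)).astype(np.uint8); m2[:,:262]=0; m2[:,380:]=0; m2[:205]=0; m2[402:]=0
n,l,st,_=cv2.connectedComponentsWithStats(cv2.morphologyEx(m2,cv2.MORPH_CLOSE,np.ones((9,9)))); i=1+st[1:,4].argmax(); q=P[(l==i)&(m2>0)]
r=cv2.minAreaRect((q[:,:2]*1000).astype(np.float32)); print('plate',r,cv2.boxPoints(r).round(1).tolist(),np.median(q[:,2]))
vv,uu=np.nonzero((l==i)&(m2>0)); print(cv2.boxPoints(cv2.minAreaRect((plane(d,np.c_[uu,vv],.012)[:,:2]*1000).astype(np.float32))).tolist())
a=cv2.resize(d['pixels'][270:350,210:290],(400,400),interpolation=cv2.INTER_CUBIC)
b=cv2.resize(d['pixels'][185:405,250:390],(382,600))[:,:400]
s=np.load('scene0.npz')['pixels'][255:315,350:400]
out=np.zeros((600,782,3),np.uint8); out[:400,:400]=a; out[:,400:]=b; out[400:,:167]=cv2.resize(s,(167,200)); cv2.imwrite('pics/crop1.png',out)
```

```text
pl n 342 [0.40983746 0.07308632 0.00227986] [0.45510068 0.20076673 0.01859731]
(430.2978820800781, 137.759765625) 12.343381881713867 132.24830627441406 17.683435440063477
plate ((546.6008911132812, 150.559326171875), (69.21002197265625, 433.75506591796875), 5.861842155456543) [[490.0, 362.79998779296875], [534.2999877929688, -68.69999694824219], [603.2000122070312, -61.599998474121094], [558.9000244140625, 369.79998779296875]] 0.013794208426400556
[[490.6820068359375, 364.3395690917969], [534.539794921875, -70.67098999023438], [603.16162109375, -63.752532958984375], [559.3038330078125, 371.2580261230469]]
```

View pics/crop1.png

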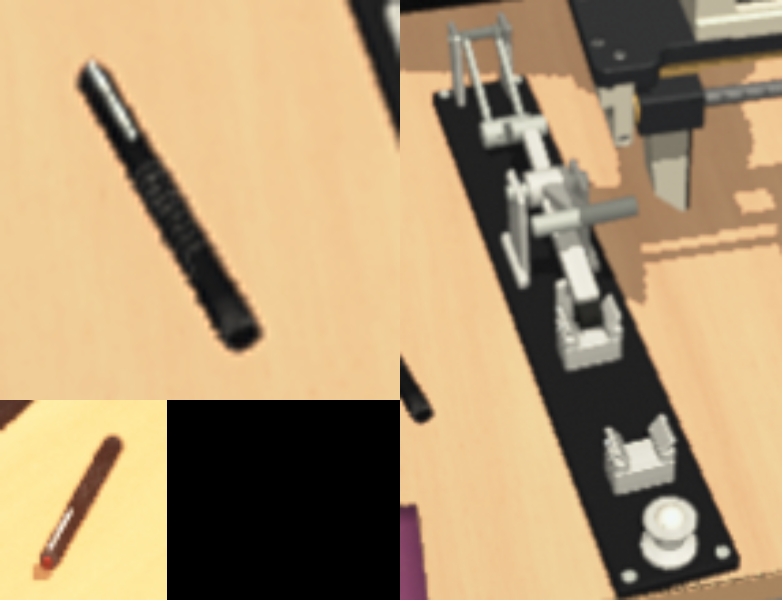

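View pics/wrist0.png

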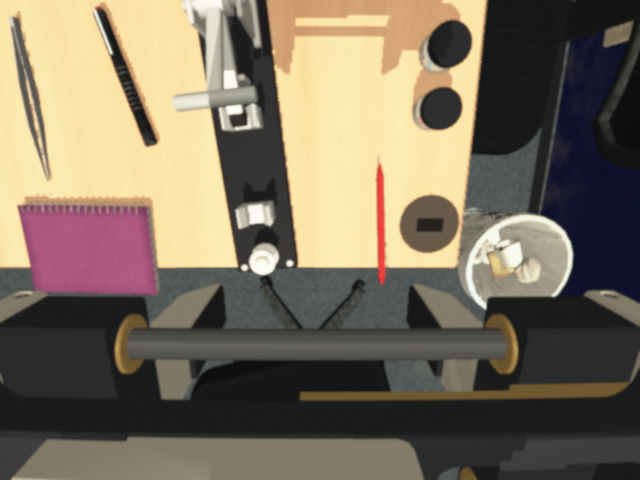

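The crops show the clip (tail) end of the penlight at side (228,285), towards +y. The plain lens end is at (258,337), towards -y, so it already points roughly the way it must lie. Now the rest's origin, from the fittings.

Run:
```python
from h import *
th=np.deg2rad(5.8); ex=np.array([-np.sin(th),np.cos(th)]); ey=np.array([-np.cos(th),-np.sin(th)])
c=np.array([.5467,.1504])
for n in ['side','wrist','scene']:
    d=dict(np.load(n+'0.npz')); d['k1']=float(d['k1']); P=cloud(d).reshape(-1,3); col=d['pixels'].reshape(-1,3)
    X=(P[:,:2]-c)@ex*1000; Y=(P[:,:2]-c)@ey*1000; Z=P[:,2]*1000
    m=(abs(Y)<45)&(abs(X)<240)&(Z>5)&(Z<190)
    print(n, 'plate Y', [np.percentile(Y[m&(Z<17)&(col.max(1)<75)],[1,99]).round(1), np.percentile(X[m&(Z<17)&(col.max(1)<75)],[.2,99.8]).round(1)])
    for a in range(-225,225,6):
        k=m&(X>=a)&(X<a+6)&(Z>20)
        if k.sum()>3: print(a,k.sum(),'z',np.percentile(Z[k],[5,98]).round(),'Y',np.percentile(Y[k],[2,50,98]).round(1),end=' | ')
    print()
```

```text
side plate Y [array([-33.2,  33.5]), array([-215.3,  214.8])]
-213 17 z [20. 42.] Y [-7.2  1.1  6.4] | -207 102 z [20. 44.] Y [-9.9  0.3  9.8] | -201 100 z [21. 47.] Y [-13.1   3.2  12.7] | -195 56 z [21. 45.] Y [-12.6   2.9  13.2] | -189 33 z [37. 41.] Y [-9.9  1.6 10. ] | -183 4 z [38. 39.] Y [-2.7 -0.8  4.5] | -159 160 z [22. 48.] Y [-15.8  -0.1  15.5] | -153 114 z [26. 51.] Y [-16.5  -1.1  16.7] | -147 90 z [29. 50.] Y [-16.1  -0.2  17.3] | -141 75 z [30. 50.] Y [-15.3  -3.3  16.9] | -135 6 z [30. 48.] Y [-13.6  -1.8  12.2] | -63 206 z [21. 52.] Y [-18.3  -1.5  15.1] | -57 135 z [28. 58.] Y [-17.   -1.6  15.5] | -51 282 z [ 32. 126.] Y [-29.1  -0.1  27.4] | -45 169 z [ 38. 126.] Y [-28.3   1.1  27.9] | -39 39 z [ 60. 123.] Y [-13.4   0.4  11. ] | -33 36 z [ 62. 116.] Y [-8.1 -0.9  5.4] | -27 40 z [ 63. 113.] Y [-8.  -0.3  5.3] | -21 96 z [ 24. 110.] Y [-7.3  2.5  7.9] | -15 43 z [ 43. 107.] Y [-8.6  0.8  5.8] | -9 41 z [ 67. 103.] Y [-8.1  0.1  5.8] | -3 19 z [67. 99.] Y [-6.9  1.4  5.9] | 3 9 z [88. 96.] Y [-4.8  3.8  4.7] | 9 29 z [21. 93.] Y [-25.6   2.1  23.3] | 15 89 z [21. 
[... 4285 characters left out ...]
. 53.] Y [-1.6  4.   6.7] | 129 36 z [32. 48.] Y [-10.9   5.   18.9] | 135 52 z [31. 44.] Y [-12.8   6.2  19.2] | 141 59 z [30. 43.] Y [-11.5   4.6  19. ] | 147 28 z [34. 47.] Y [-9.5 12.7 16.5] | 153 24 z [38. 48.] Y [-9.4  1.9 15.6] | 159 24 z [40. 50.] Y [-9.  12.6 15.3] | 165 27 z [44. 54.] Y [-10.3  -6.6  15.8] | 171 26 z [45. 56.] Y [-9.8 13.  15.3] | 177 27 z [48. 60.] Y [-9.  -6.6 15. ] | 183 25 z [51. 62.] Y [-10.3  12.8  15.2] | 189 15 z [55. 64.] Y [-9.8 -7.7 14.9] | 195 63 z [26. 71.] Y [-15.   20.1  22.3] | 201 131 z [23. 72.] Y [-15.7   2.8  23.2] | 207 169 z [25. 72.] Y [-15.3   1.2  23.2] | 213 178 z [23. 71.] Y [-18.3  17.7  22.6] | 219 12 z [29. 64.] Y [-16.  -13.7  21.1] |
```

```bash
cat >> h.py <<'E'
TH=np.deg2rad(5.8); EX=np.array([-np.sin(TH),np.cos(TH)]); EY=np.array([-np.cos(TH),-np.sin(TH)]); O=np.array([.557,.0489])
def rest(p): p=np.atleast_2d(p); return np.c_[(p[:,:2]-O)@EX,(p[:,:2]-O)@EY,p[:,2]]*1000
def st():
    s=readout.observe(); M=R.from_rotvec(s['ee_rot']).as_matrix(); f=np.array(s['force'])
    print('t',round(s['clock'],2),'rest',rest(s['position'])[0].round(1),'world',(np.array(s['position'])*1000).round(1),'yaw',np.rad2deg(np.arctan2(-M[0,0],M[1,0])).round(2),'tilt',M[2].round(3),'F rest',(f[:2]@EX).round(1),(f[:2]@EY).round(1),f[2].round(1),'w',round(s['width'],3),'gf',round(s['gripper_force'],1))
E
python3 -m creep '[[0,0,0,-1.0,0],[0,0,0,-0.45,0],[0.8,-0.8,0,0,0],[0.8,-0.75,0,0,0],[0,0,0.8,0,0],[0,0,0.8,0,0],[0,0,0.8,0,0],[0,0,0.6,0,0],[0,0,0,0,0]]' 20; python3 -c "from h import *; st()"
```

```text
clock: 1.27
position: [0.5555, 0.0571, 0.1052]
ee_rot: [-2.105, -2.329, 0.005]
force: [0.6, 0.2, 0.1]
width: 0.067
gripper_force: 0.0
t 1.27 rest [  8.3   0.7 105.2] world [555.5  57.1 105.2] yaw 5.77 tilt [-0.    -0.004 -1.   ] F rest 0.1 -0.6 0.1 w 0.067 gf 0.0
```

```bash
python3 -m creep '[[0.4,0,0,0,0],[0.3,0,0,0,0],[0.15,0,0,0,0],[0.15,0,-0.1,0,0],[0.15,0,-0.15,0,0],[0.15,0,-0.15,0,0],[0.15,0,-0.15,0,0],[0,0,0,0,0]]'; python3 -c "from h import *; st()"
```

```text
clock: 2.28
position: [0.5522, 0.1097, 0.1305]
ee_rot: [2.107, 2.322, -0.005]
force: [-1.2, -17.5, 12.3]
width: 0.006
gripper_force: 8.7
t 2.27 rest [ 61.   -1.4 130.5] world [552.2 109.7 130.5] yaw 5.56 tilt [-0.006  0.002 -1.   ] F rest -17.3 2.9 12.3 w 0.006 gf 8.7
```

Run:
```python
from h import *
st(); d=grab('scene'); s=grab('side')
a=cv2.resize(d['pixels'][180:340,230:400],(400,376),interpolation=cv2.INTER_CUBIC); b=cv2.resize(s['pixels'][150:342,200:404],(400,376),interpolation=cv2.INTER_CUBIC)
cv2.imwrite('pics/push1.png',np.hstack([a,b]))
```

```text
t 2.27 rest [ 61.   -1.4 130.5] world [552.2 109.7 130.5] yaw 5.56 tilt [-0.006  0.002 -1.   ] F rest -17.3 2.9 12.3 w 0.006 gf 8.7
```

View pics/push1.png

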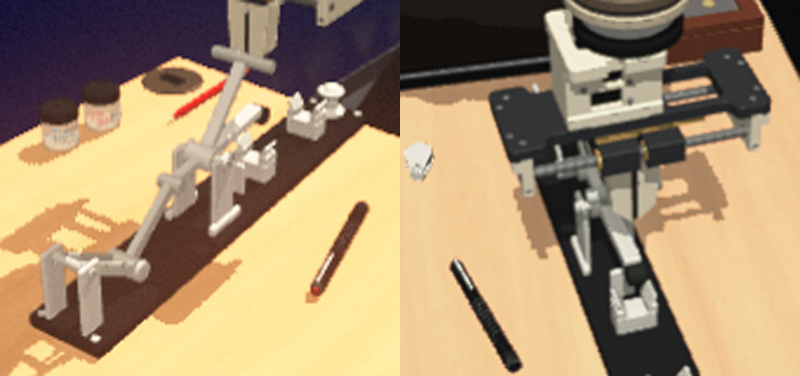

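```bash
python3 -m creep '[[0.15,0,-0.1,0,0],[0.15,0,-0.1,0,0],[0.2,0,-0.1,0,0],[0.2,0,-0.1,0,0],[0.2,0,-0.08,0,0],[0.2,0,-0.05,0,0],[0.2,0,0,0,0],[0.2,0,0,0,0],[0,0,0,0,0]]'; python3 -c "from h import *; st()"
```

```text
clock: 3.5
position: [0.5456, 0.1747, 0.1507]
ee_rot: [2.105, 2.33, 0.001]
force: [1.9, -3.9, 3.3]
width: 0.005
gripper_force: 1.9
t 3.5 rest [126.3  -1.4 150.7] world [545.6 174.7 150.7] yaw 5.81 tilt [-0.001  0.002 -1.   ] F rest -4.1 -1.5 3.3 w 0.005 gf 1.9
```

```bash
python3 -m creep '[[0.1,0,0.05,0,0],[0.1,0,0.05,0,0],[0.1,0,0.05,0,0],[0,0,0,0,0],[0,0,0,0,0]]'; python3 -c "from h import *; st()"
```

```text
clock: 4.12
position: [0.5436, 0.1868, 0.1438]
ee_rot: [-2.106, -2.331, 0.0]
force: [0.8, -2.7, 1.8]
width: 0.004
gripper_force: 1.9
t 4.12 rest [138.6  -0.7 143.8] world [543.6 186.8 143.8] yaw 5.81 tilt [-0. -0. -1.] F rest -2.8 -0.5 1.8 w 0.004 gf 1.9
```

```bash
python3 -m creep '[[0.05,0,0,0,0],[0.05,0,0,0,0],[0,0,0,0,0]]'; python3 -c "from h import *; st()"
```

```text
clock: 4.5
position: [0.5434, 0.189, 0.1436]
ee_rot: [2.107, 2.329, -0.003]
force: [1.2, -8.5, 2.0]
width: 0.006
gripper_force: 4.4
t 4.5 rest [140.8  -0.6 143.6] world [543.4 189.  143.6] yaw 5.74 tilt [-0.002 -0.001 -1.   ] F rest -8.6 -0.3 2.0 w 0.006 gf 4.4
```

```bash
python3 -m creep '[[0.05,0,0,0,0],[0,0,0,0,0],[0,0,0,0,0]]'
python3 - <<'E'
from h import *
st(); d=grab('scene')
P=cloud(d).reshape(-1,3); Q=rest(P)-[0,3.5,-2]
for lo,hi in [(60,105),(145,170),(220,245)]:
    m=(abs(Q[:,1])<30)&(Q[:,0]>lo)&(Q[:,0]<hi)&(Q[:,2]>18)&(Q[:,2]<190); print(lo,hi,m.sum(),np.percentile(Q[m],[5,50,95],axis=0).round(0).tolist())
cv2.imwrite('pics/push2.png',cv2.resize(d['pixels'][160:340,230:400],(567,600),interpolation=cv2.INTER_CUBIC))
E
```

```text
clock: 4.88
position: [0.5432, 0.1901, 0.1435]
ee_rot: [2.108, 2.328, -0.004]
force: [2.2, -10.1, 1.1]
width: 0.004
gripper_force: 5.2
t 4.88 rest [141.8  -0.6 143.5] world [543.2 190.1 143.5] yaw 5.68 tilt [-0.003 -0.001 -1.   ] F rest -10.3 -1.2 1.1 w 0.004 gf 5.2
60 105 251 [[61.0, -14.0, 20.0], [89.0, 4.0, 38.0], [103.0, 14.0, 154.0]]
145 170 1061 [[146.0, -20.0, 35.0], [153.0, 2.0, 126.0], [166.0, 21.0, 185.0]]
220 245 168 [[229.0, -16.0, 52.0], [238.0, 2.0, 62.0], [243.0, 15.0, 65.0]]
```

View pics/push2.png

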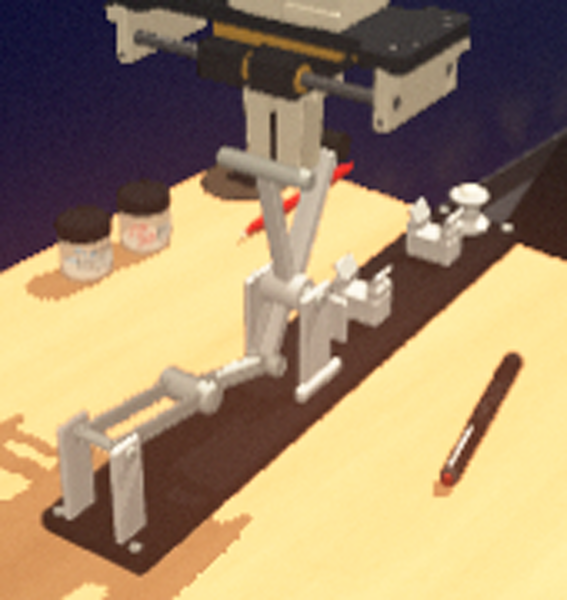

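The picture shows the arm up, with the knee roller at about (190,385) standing high. I'll push a little harder, then back off to see whether it holds.

```bash
python3 -m creep '[[0.05,0,0,0,0],[0.05,0,0,0,0],[0,0,0,0,0]]'; python3 -c "from h import *; st()"; python3 -m creep '[[-0.1,0,0,0,0],[-0.1,0,0,0,0],[-0.05,0,0,0,0],[-0.05,0,0,0,0],[0,0,0,0,0]]'
python3 - <<'E'
from h import *
st(); d=grab('scene'); Q=rest(cloud(d).reshape(-1,3))-[0,3.5,-4]
for lo,hi in [(145,170),(215,245)]:
    m=(abs(Q[:,1])<30)&(Q[:,0]>lo)&(Q[:,0]<hi)&(Q[:,2]>18)&(Q[:,2]<175); print(lo,hi,m.sum(),np.percentile(Q[m],[5,50,98],axis=0).round(0).tolist())
E
```

```text
clock: 5.3
position: [0.5431, 0.1913, 0.1433]
ee_rot: [2.108, 2.324, -0.009]
force: [2.5, -17.7, 1.7]
width: 0.008
gripper_force: 8.7
t 5.3 rest [143.1  -0.6 143.3] world [543.1 191.3 143.3] yaw 5.57 tilt [-0.006 -0.002 -1.   ] F rest -17.8 -0.7 1.7 w 0.008 gf 8.7
clock: 5.92
position: [0.5437, 0.1856, 0.1439]
ee_rot: [-2.105, -2.331, -0.001]
force: [-0.7, -0.3, 0.2]
width: 0.002
gripper_force: 0.0
t 5.92 rest [137.3  -0.5 143.9] world [543.7 185.6 143.9] yaw 5.85 tilt [ 0.001 -0.    -1.   ] F rest -0.3 0.7 0.2 w 0.002 gf 0.0
145 170 896 [[146.0, -21.0, 34.0], [153.0, 2.0, 95.0], [167.0, 26.0, 173.0]]
215 245 176 [[228.0, -15.0, 59.0], [238.0, 2.0, 69.0], [244.0, 16.0, 73.0]]
```

```bash
python3 -m creep '[[0,0,-0.6,0,0],[0,0,-0.9,0,0],[0,0,-0.9,0,0],[-0.3,-1,0,-1,0.5],[-0.3,-1,0,-1,0.5],[-0.3,-0.95,0,-1,0.5],[0,0,0,0,0.5],[0,0,0,0,0.5]]'
python3 - <<'E'
from h import *
st(); d=grab('wrist','w2.png'); P=cloud(d); g=d['pixels'].max(2)
m=((g<80)&(P[...,2]<.025)&(P[...,2]>-.005)&(abs(P[...,0]-.43)<.05)&(abs(P[...,1]-.138)<.09)).astype(np.uint8)
n,l,s,_=cv2.connectedComponentsWithStats(cv2.morphologyEx(m,cv2.MORPH_CLOSE,np.ones((7,7)))); i=1+s[1:,4].argmax()
vv,uu=np.nonzero(l==i); print(s[i])
for z in (.0075,.012): print(z,cv2.minAreaRect((plane(d,np.c_[uu,vv],z)[:,:2]*1000).astype(np.float32)))
E
```

```text
clock: 6.98
position: [0.4345, 0.13, 0.2403]
ee_rot: [1.851, 2.538, 0.002]
force: [-0.1, 0.4, -0.3]
width: 0.478
gripper_force: 0.0
t 6.97 rest [ 93.1 113.7 240.3] world [434.5 130.  240.3] yaw 17.78 tilt [ 0.     0.001 -1.   ] F rest 0.4 0.1 -0.3 w 0.478 gf 0.0
[311 146  11 114 953]
0.0075 ((431.6593322753906, 138.95562744140625), (9.898886680603027, 130.0668182373047), 16.312454223632812)
0.012 ((431.42303466796875, 139.67648315429688), (9.785041809082031, 128.5711669921875), 16.312456130981445)
```

```bash
python3 -m creep '[[0.23,0,0.9,0.2,0.5],[0,0,0.9,0,0.5],[0,0,0.9,0,0.5],[0,0,0.9,0,0.5],[0,0,0.9,0,0.5],[0,0,0.7,0,0.5],[0,0,0.4,0,0.5],[0,0,0.2,0,0.5],[0,0,0.08,0,0.5],[0,0,0,0,0.5]]'
python3 - <<'E'
from h import *
st()
d=grab('side'); g=d['pixels'].max(2)
cv2.imwrite('pics/g1.png',cv2.resize(d['pixels'][180:360,160:340],(500,500),interpolation=cv2.INTER_CUBIC))
E
```

```text
clock: 8.28
position: [0.4315, 0.1384, 0.0049]
ee_rot: [1.869, 2.525, 0.001]
force: [0.1, -0.8, 0.1]
width: 0.5
gripper_force: 0.0
t 8.28 rest [101.7 115.8   4.9] world [431.5 138.4   4.9] yaw 17.0 tilt [ 0.     0.001 -1.   ] F rest -0.8 -0.0 0.1 w 0.5 gf 0.0
```

View pics/g1.png

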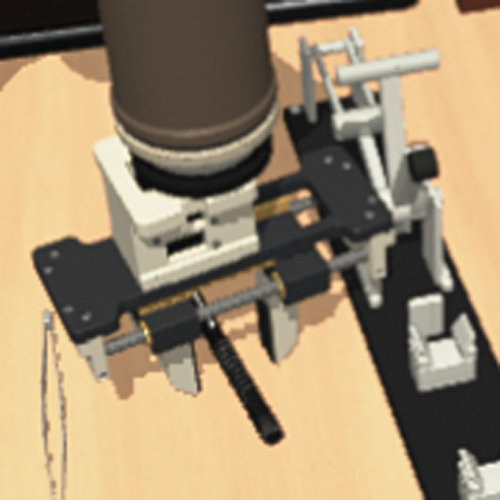

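The picture shows the open fingers at (185,375) and (280,345) straddling the penlight's middle, clear of the rest. Gripping and lifting.

```bash
python3 -m creep '[[0,0,0,0,0],[0,0,0,0,0],[0,0,0,0,0],[0,0,0,0,0],[0,0,-0.3,0,0],[0,0,-0.7,0,0],[0,0,-0.8,0,0],[0,0,-0.8,0,0],[0,0,0,0,0]]' 18
python3 - <<'E'
from h import *
st()
EOF=0
s=readout.observe(); M=R.from_rotvec(s['ee_rot']).as_matrix(); p=np.array(s['position'])
for n in ('side','wrist'):
    d=grab(n,n+'g.png'); P=cloud(d); g=d['pixels'].max(2); L=(P-p)@M*1000
    m=(g<90)&(abs(L[...,1])<10)&(abs(L[...,0])<85)&(L[...,2]>-20)&(L[...,2]<12)
    q=L[m]; print(n,m.sum(),np.percentile(q,[0.5,50,99.5],axis=0).round(1).tolist())
    a=np.polyfit(q[:,0],q[:,1],1); print('axis slope deg',np.rad2deg(np.arctan(a[0])))
E
```

```text
clock: 9.45
position: [0.4326, 0.1388, 0.1114]
ee_rot: [1.867, 2.523, 0.007]
force: [-0.9, -0.7, -0.9]
width: 0.143
gripper_force: 18.0
t 9.45 rest [102.  114.7 111.4] world [432.6 138.8 111.4] yaw 16.99 tilt [ 0.     0.005 -1.   ] F rest -0.6 0.9 -0.9 w 0.143 gf 18.0
side 354 [[-64.9, -7.1, -19.4], [-29.5, -0.5, -9.8], [15.1, 8.2, 1.0]]
axis slope deg 3.511851067136492
wrist 4188 [[-47.5, -9.4, -18.1], [12.8, -1.2, -6.3], [66.6, 7.2, -1.2]]
axis slope deg 0.2761530101560272
```

```bash
python3 -m creep '[[0,0,0,1,0],[0,0,0,1,0],[0,0,0,0.8,0],[-0.85,0,0,0,0],[-0.85,0,0,0,0],[-0.85,0.4,0,0,0],[0,0.8,0,0,0],[0,0.8,0,0,0],[0,0.6,0,0,0],[0,0.25,0,0,0],[0,0,0,0,0],[0,0,0,0,0]]'
python3 - <<'E'
from h import *
st(); s=readout.observe(); M=R.from_rotvec(s['ee_rot']).as_matrix(); p=np.array(s['position'])
d=grab('wrist'); Q=rest(cloud(d).reshape(-1,3)); g=d['pixels'].max(2).ravel()
def pr(t,m): print(t,m.sum(),np.percentile(Q[m],[1,50,99],axis=0).round(1).tolist())
pr('trough-',(g>120)&(abs(Q[:,0]+45)<18)&(Q[:,2]>28)&(Q[:,2]<55)&(abs(Q[:,1])<22))
pr('trough+',(g>120)&(abs(Q[:,0]-50)<18)&(Q[:,2]>28)&(Q[:,2]<55)&(abs(Q[:,1])<22))
m=(g<90)&(abs(Q[:,0])<80)&(Q[:,2]>95)&(Q[:,2]<135)&(abs(Q[:,1])<15); pr('light',m)
print(np.polyfit(Q[m][:,0],Q[m][:,1],1))
d=grab('side','s3.png'); Q=rest(cloud(d).reshape(-1,3)); g=d['pixels'].max(2).ravel()
pr('trough-',(g>120)&(abs(Q[:,0]+45)<18)&(Q[:,2]>28)&(Q[:,2]<55)&(abs(Q[:,1])<22))
pr('trough+',(g>120)&(abs(Q[:,0]-50)<18)&(Q[:,2]>28)&(Q[:,2]<55)&(abs(Q[:,1])<22))
m=(g<90)&(abs(Q[:,0])<80)&(Q[:,2]>95)&(Q[:,2]<135)&(abs(Q[:,1])<15); pr('light',m)
cv2.imwrite('pics/place1.png',cv2.resize(d['pixels'][170:410,220:460],(580,580),interpolation=cv2.INTER_CUBIC))
E
```

```text
clock: 11.05
position: [0.5535, 0.0481, 0.1084]
ee_rot: [-2.106, -2.33, 0.002]
force: [-0.4, 0.1, -0.5]
width: 0.146
gripper_force: 18.0
t 11.05 rest [ -0.5   3.5 108.4] world [553.5  48.1 108.4] yaw 5.8 tilt [-0.    -0.002 -1.   ] F rest 0.1 0.4 -0.5 w 0.146 gf 18.0Traceback (most recent call last):
  File "<stdin>", line 5, in <module>
  File "<stdin>", line 4, in pr
    return _quantile_unchecked(
        a, q, axis, out, overwrite_input, method, keepdims, weights)
    return _ureduce(a,
                    func=_quantile_ureduce_func,
    ...<5 lines>...
                    overwrite_input=overwrite_input,
                    method=method)
    r = func(a, **kwargs)
    result = _quantile(arr,
                       quantiles=q,
    ...<2 lines>...
                       out=out,
                       weights=wgt)
    slices_having_nans = np.isnan(arr[-1, ...])
                                  ~~~^^^^^^^^^
IndexError: index -1 is out of bounds for axis 0 with size 0
```

```bash
python3 -m creep '[[0,0.11,0.3,0,0],[0,0,0.3,0,0],[0,0,0,0,0],[0,0,0,0,0]]'
python3 - <<'E'
from h import *
st()
def pr(t,m): print(t,m.sum(),np.percentile(Q[m],[1,50,99],axis=0).round(1).tolist() if m.sum()>5 else '')
for n in ('wrist','side','scene'):
    d=grab(n); Q=rest(cloud(d).reshape(-1,3)); g=d['pixels'].max(2).ravel(); print(n)
    for x in (-45,50): pr(x,(g>120)&(abs(Q[:,0]-x)<18)&(Q[:,2]>28)&(Q[:,2]<55)&(abs(Q[:,1])<26))
    m=(g<90)&(abs(Q[:,0])<80)&(Q[:,2]>74)&(Q[:,2]<110)&(abs(Q[:,1])<15); pr('light',m)
    if m.sum()>50: print(np.polyfit(Q[m][:,0],Q[m][:,1],1))
    if n=='side': cv2.imwrite('pics/place1.png',cv2.resize(d['pixels'][170:410,220:460],(580,580),interpolation=cv2.INTER_CUBIC))
E
```

```text
clock: 11.6
position: [0.5591, 0.0486, 0.0846]
ee_rot: [-2.106, -2.331, 0.001]
force: [0.9, 0.1, 0.1]
width: 0.147
gripper_force: 18.0
t 11.6 rest [-0.5 -2.  84.6] world [559.1  48.6  84.6] yaw 5.8 tilt [-0. -0. -1.] F rest -0.0 -0.9 0.1 w 0.147 gf 18.0
wrist
-45 0 
50 1102 [[42.9, -16.7, 29.7], [53.0, 8.1, 45.3], [62.2, 16.0, 49.3]]
light 4653 [[-47.1, -9.9, 86.6], [14.1, -1.5, 92.1], [66.5, 6.1, 108.2]]
[-1.65041053e-03 -1.76898648e+00]
side
-45 335 [[-53.8, -16.3, 28.4], [-47.0, -1.0, 34.9], [-33.1, 17.0, 50.7]]
50 120 [[40.2, -2.6, 28.6], [46.8, 12.0, 38.4], [62.1, 15.6, 51.0]]
light 424 [[-65.1, -10.5, 82.2], [-30.3, -2.0, 94.3], [14.4, 5.1, 107.8]]
[-0.0804524  -4.71036129]
scene
-45 103 [[-50.2, -13.0, 28.1], [-37.8, -5.1, 36.2], [-28.7, 20.4, 45.7]]
50 124 [[45.3, -13.0, 28.1], [58.0, -4.9, 35.6], [65.8, 20.0, 46.7]]
light 166 [[-60.3, -8.2, 82.3], [10.8, 2.5, 90.2], [68.0, 8.1, 109.2]]
[0.01658696 0.8201307 ]
```

View pics/place1.png

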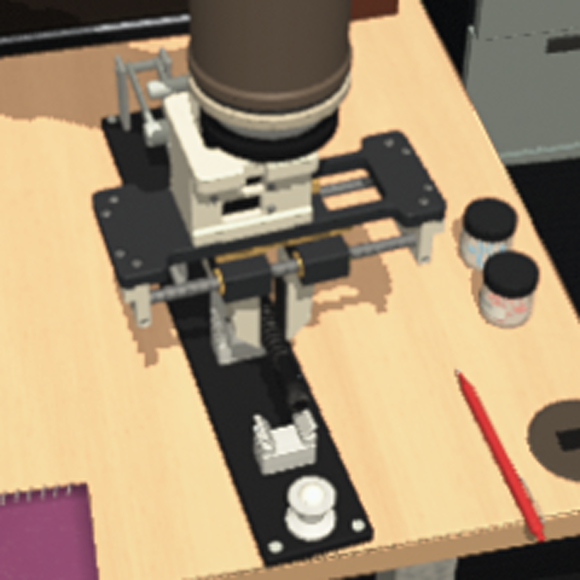

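Side view: the penlight in the fingers points its lens at (305,400), just above the front trough at (285,440), lens towards the stage. The wrist, side and scene views agree on a shift of about 2 mm; then lower.

```bash
python3 -m creep '[[0.06,-0.05,0,0,0],[0,0,0.4,0,0],[0,0,0.4,0,0],[0,0,0.1,0,0],[0,0,0.1,0,0],[0,0,0.1,0,0],[0,0,0,0,0],[0,0,0,0,0]]'; python3 -c "from h import *; st()"
```

```text
clock: 12.75
position: [0.5572, 0.0508, 0.041]
ee_rot: [2.106, 2.331, 0.001]
force: [0.1, -0.5, -0.4]
width: 0.143
gripper_force: 18.0
t 12.75 rest [ 1.9 -0.4 41. ] world [557.2  50.8  41. ] yaw 5.79 tilt [ 0.     0.001 -1.   ] F rest -0.5 -0.1 -0.4 w 0.143 gf 18.0
```

```bash
python3 -m creep '[[0,0,0.05,0,0],[0,0,0.05,0,0],[0,0,0.04,0,0],[0,0,0,0,0]]'; python3 -c "from h import *; st()"
```

```text
clock: 13.25
position: [0.5569, 0.0509, 0.035]
ee_rot: [-2.106, -2.331, 0.0]
force: [0.3, 0.0, -1.2]
width: 0.145
gripper_force: 18.0
t 13.25 rest [ 1.9 -0.1 35. ] world [556.9  50.9  35. ] yaw 5.8 tilt [-0. -0. -1.] F rest -0.0 -0.3 -1.2 w 0.145 gf 18.0
```

```bash
python3 -m creep '[[0,0,0.03,0,0],[0,0,0.02,0,0],[0,0,0,0,0]]'; python3 -c "from h import *; st()"
```

```text
clock: 13.62
position: [0.5571, 0.0508, 0.0347]
ee_rot: [2.106, 2.33, 0.001]
force: [-6.1, -1.3, 21.1]
width: 0.147
gripper_force: 18.0
t 13.62 rest [ 1.9 -0.3 34.7] world [557.1  50.8  34.7] yaw 5.79 tilt [ 0.     0.001 -1.   ] F rest -0.7 6.2 21.1 w 0.147 gf 18.0
```

```bash
python3 -m creep '[[0,0,-0.03,0,0],[0,0,0,0,0.3],[0,0,0,0,0.4],[0,0,0,0,0.4],[0,0,-0.3,0,0.4],[0,0,-0.8,0,0.4],[0,0,-0.9,0,0.4],[0,0,-0.9,0,0.4],[0,0,-0.9,0,0.4],[0,0,-0.9,0,0.4],[0,0,0,0,0.4]]'
python3 - <<'E'
from h import *
st()
def pr(t,m): print(t,m.sum(),np.percentile(Q[m],[1,50,99],axis=0).round(1).tolist() if m.sum()>5 else '')
out=[]
for n in ('wrist','side'):
    d=grab(n); Q=rest(cloud(d).reshape(-1,3)); g=d['pixels'].max(2).ravel(); print(n)
    for x in (-45,50): pr(x,(g>120)&(abs(Q[:,0]-x)<18)&(Q[:,2]>28)&(Q[:,2]<55)&(abs(Q[:,1])<26))
    m=(g<90)&(abs(Q[:,0])<80)&(Q[:,2]>32)&(Q[:,2]<55)&(abs(Q[:,1])<12); pr('light',m)
    if m.sum()>50: print(np.polyfit(Q[m][:,0],Q[m][:,1],1))
    out.append(d['pixels'])
cv2.imwrite('pics/placed.png',np.hstack([cv2.resize(out[0],(400,300)),cv2.resize(out[1][200:410,220:430],(300,300))]))
E
```

```text
clock: 15.0
position: [0.5587, 0.0511, 0.2261]
ee_rot: [2.104, 2.328, 0.008]
force: [0.6, -0.1, -0.2]
width: 0.4
gripper_force: 0.0
t 15.0 rest [  2.   -1.9 226.1] world [558.7  51.1 226.1] yaw 5.79 tilt [ 0.001  0.006 -1.   ] F rest -0.1 -0.6 -0.2 w 0.4 gf 0.0
wrist
-45 441 [[-51.9, -16.4, 28.5], [-39.9, -6.1, 42.9], [-32.6, 16.5, 49.2]]
50 697 [[33.6, -16.3, 29.2], [52.1, 0.0, 43.6], [65.4, 16.3, 49.3]]
light 1270 [[-61.3, -6.0, 37.8], [-3.9, 0.3, 42.6], [67.1, 6.5, 45.0]]
[0.00086901 0.38311908]
side
-45 235 [[-53.9, -16.6, 28.8], [-48.5, 6.2, 42.1], [-33.1, 16.9, 51.4]]
50 266 [[33.9, -17.7, 28.5], [47.6, -0.5, 42.1], [66.1, 15.5, 51.8]]
light 507 [[-62.4, -8.0, 33.5], [-13.6, 1.3, 43.6], [65.3, 6.6, 47.3]]
[6.02279243e-04 7.20405849e-01]
```

View pics/placed.png

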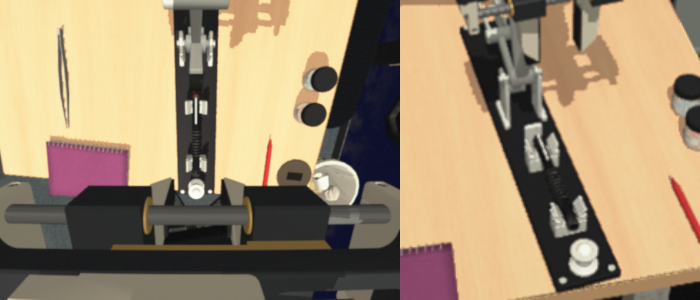

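The picture shows the penlight seated in both troughs with its lens towards the stage and its top at z = 45 mm. The arm is still up. Now to the knee.

```bash
python3 -m creep '[[0.9,-0.05,0,0,0],[0.95,0,0,0,0],[0.95,0,0,0,0],[0.95,0,0,0,0],[0.95,0,0,0,0],[0.95,0,0,0,0],[0.1,0,0,0,0],[0,0,0.9,0,0],[0,0,0.9,0,0],[0,0,0.9,0,0],[0,0,0.5,0,0],[0,0,0,0,0]]' 20
python3 - <<'E'
from h import *
st()
for n in ('scene','wrist'):
    d=grab(n); Q=rest(cloud(d).reshape(-1,3))
    m=(abs(Q[:,1])<24)&(Q[:,0]>210)&(Q[:,0]<250)&(Q[:,2]>40)&(Q[:,2]<78); print(n,m.sum(),np.percentile(Q[m],[2,50,98],axis=0).round(0).tolist() if m.any() else '')
    if n=='scene': cv2.imwrite('pics/knee.png',cv2.resize(d['pixels'][170:340,220:390],(500,500),interpolation=cv2.INTER_CUBIC))
E
```

```text
clock: 16.6
position: [0.5305, 0.2775, 0.0922]
ee_rot: [-2.107, -2.329, 0.008]
force: [-0.2, -0.2, -0.0]
width: -0.001
gripper_force: 0.0
t 16.6 rest [230.1   3.3  92.2] world [530.5 277.5  92.2] yaw 5.75 tilt [-0.003 -0.004 -1.   ] F rest -0.2 0.2 -0.0 w -0.001 gf 0.0
scene 204 [[214.0, -12.0, 54.0], [239.0, 5.0, 65.0], [250.0, 19.0, 69.0]]
wrist 1724 [[227.0, -16.0, 58.0], [237.0, -1.0, 67.0], [249.0, 16.0, 70.0]]
```

View pics/knee.png

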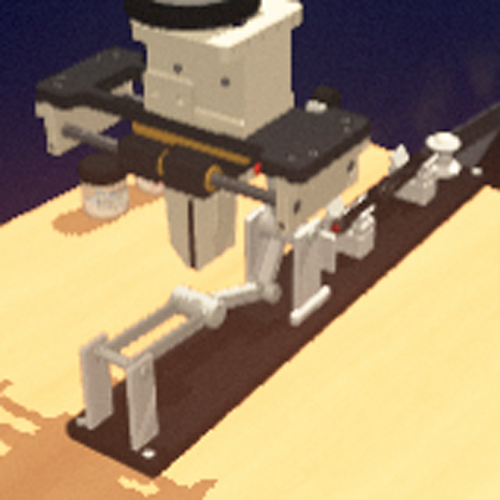

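The fingers hang just above the stay at (195,260), with the knee roller at (195,305). Press straight down in small steps.

```bash
python3 -m creep '[[0.1,0.08,0.2,0,0],[0,0,0.2,0,0],[0,0,0.1,0,0],[0,0,0.1,0,0],[0,0,0.1,0,0],[0,0,0,0,0]]'; python3 -c "from h import *; st()"
```

```text
clock: 17.45
position: [0.5346, 0.2836, 0.0663]
ee_rot: [2.106, 2.331, -0.0]
force: [-0.7, -1.3, 3.6]
width: 0.006
gripper_force: 1.6
t 17.45 rest [235.8  -1.4  66.3] world [534.6 283.6  66.3] yaw 5.79 tilt [-0. -0. -1.] F rest -1.2 0.8 3.6 w 0.006 gf 1.6
```

```bash
python3 -m creep '[[0,0,0.12,0,0],[0,0,0.12,0,0],[0,0,0.12,0,0],[0,0,0.12,0,0],[0,0,0,0,0]]'; python3 -c "from h import *; st()"
```

```text
clock: 18.08
position: [0.5342, 0.2835, 0.0465]
ee_rot: [-2.106, -2.331, 0.002]
force: [0.5, -1.2, -0.2]
width: 0.009
gripper_force: 0.0
t 18.07 rest [235.7  -1.1  46.5] world [534.2 283.5  46.5] yaw 5.8 tilt [-0.001 -0.001 -1.   ] F rest -1.2 -0.4 -0.2 w 0.009 gf 0.0
```

```bash
python3 -m creep '[[0,0,-0.3,0,0],[0,0,-0.6,0,0],[0,0,-0.8,0,0],[0,0,-0.9,0,0],[0,0,-0.9,0,0],[0,0,-0.9,0,0],[0,0,0,0,0],[0,0,0,0,0],[0,0,0,0,0]]'
python3 - <<'E'
from h import *
st(); a=grab('scene'); b=grab('side')
cv2.imwrite('pics/final.png',np.hstack([cv2.resize(a['pixels'][170:340,220:390],(400,400),interpolation=cv2.INTER_CUBIC),cv2.resize(b['pixels'][190:410,190:410],(400,400),interpolation=cv2.INTER_CUBIC)]))
Q=rest(cloud(b).reshape(-1,3)); g=b['pixels'].max(2).ravel()
m=(g<90)&(abs(Q[:,0])<36)&(Q[:,2]>32)&(Q[:,2]<55)&(abs(Q[:,1])<12); print(np.percentile(Q[m],[1,50,99],axis=0).round(1).tolist(),np.polyfit(Q[m][:,0],Q[m][:,1],1))
m=(g<90)&(abs(Q[:,0]+60)<20)&(Q[:,2]>32)&(Q[:,2]<55)&(abs(Q[:,1])<12); print('lens',np.percentile(Q[m],[1,99],axis=0).round(1).tolist())
E
```

```text
clock: 19.2
position: [0.534, 0.2834, 0.2222]
ee_rot: [-2.106, -2.331, 0.003]
force: [0.2, 0.3, -0.2]
width: 0.005
gripper_force: 0.0
t 19.2 rest [235.6  -0.8 222.2] world [534.  283.4 222.2] yaw 5.79 tilt [-0.001 -0.002 -1.   ] F rest 0.2 -0.2 -0.2 w 0.005 gf 0.0
[[-35.3, -6.9, 36.4], [-2.6, 1.1, 44.1], [35.6, 6.8, 47.2]] [-0.00767047  0.60091242]
lens [[-63.3, -7.3, 33.7], [-41.0, 6.7, 47.1]]
```

View pics/final.png

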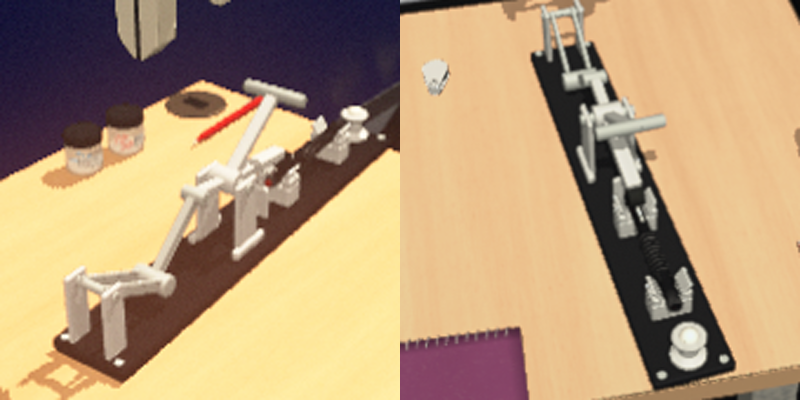

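The stay is folded, with its knee hanging at (155,285). The arm's nose bears on the penlight at (635,195), and the penlight is seated in both troughs with its lens towards the stage. The loupe and pen haven't moved, and the robot is clear.

```bash
python3 -c "from cell import sign_off; print(sign_off())"
```

```text
the job is handed in; nothing more can be done
None
```

The job is done and handed in at about 19 s: the penlight is clamped in the troughs within about 2 mm of centre, lens towards the stage, and the loupe and pen were left where they were.

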